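# Open the push-latch battery cabinet

## Task

Get at the battery packs in the blue cabinet: press the sloping flap gently in near its lower edge until the catch lets go and it springs out, then push it on up to its stop, or nearly, so that it stays out of the way, and pull the drawer all the way out by its red fin. Do not press hard on the flap, leave the packs standing in the drawer, and do not disturb the other things lying about.

Things in the scene. Friction and masses are not known exactly. Their poses are not given: they have to be found in the camera images.
- cabinet: Blue battery cabinet, 280 wide (y), 270 deep (x), 220 high. Origin: middle of its front bottom edge, on the bench; x points from front to back, z up. Its front slopes: at 45 degrees from 65 mm up at x = 0 to 215 mm up at x = 150; behind that the top is flat. A base 62 mm high lies under everything, also under the drawer.
- flap_hinge (a point): Middle of the flap's hinge line, at the top of the slope (x 150, z 215 in the cabinet's frame). The hinge runs along the cabinet's y; the axes are the cabinet's.
- flap (a joint): Angle of the flap on the slope, rad. A panel 250 wide, 206 long, 8 thick, hinged along its top: yellow strip along its lower free edge, the rest clear in a black frame; no handle. 0: outer face in the 45 degree slope; shut, it stands at about 0; negative is pressed in; positive is swung up and back, 0.785 level, stop at 1.9. Once sprung out, a stiff hinge keeps it where it is left.
- flap_press (a point): Where to press: outer face of the yellow strip (55 mm deep), mid-width, 30 mm from the free edge. Outward normal when shut: (-0.707, 0, 0.707) in the cabinet's frame. It gives at about 6 N (12 N surely), by 5 to 15 mm (varies, unseen), to a firm stop where the push-to-release catch lets go; let go 3 mm short, it stays latched. When the finger withdraws, it springs to about level (0.6 to 1.0) in a second.
- flap_edge (a point): Middle of the flap's free edge on its outer face, 206 mm from the hinge; moves with the flap. The sprung flap is pushed on up here (under 3 N), for instance with the front side of slanting fingers against the edge. From 1.6 rad up, a tool slanting 30 degrees (tips away from the robot) has room to reach the drawer's fin; straight from above, the flap is in the way.
- drawer (a joint): How far the drawer behind the flap is pulled out along the cabinet's -x, m: 0 shut, stop at 0.110. About 2 N of friction. It is an aluminium tray 150 deep, 236 wide, 45 high with two yellow battery packs standing in it.
- drawer_fin (a point): Grip point of the drawer's pull, an upright red fin on the middle of its front: 14 thick (cabinet's y), 36 long (sticking out along -x), 18 high. The point lies in its middle plane at half height, 29 mm out from the drawer's front, 7 mm from the fin's free end, 100 mm above the bench (x 70 in the cabinet's frame when shut). Pinch it from both sides, fingers closing along the cabinet's y.
- pack_a: Yellow battery pack with black top, 112 (x) x 74 (y) x 60 high, in the left (+y) half of the drawer. Origin: centre of its underside.
- pack_b: The same, in the right (-y) half of the drawer.
- spare_pack: Bystander: a third, identical yellow battery pack standing beside the cabinet. Origin: centre of its underside.
- cup: Bystander: white plastic cup, 72 wide, 70 high. Origin: centre of its underside.
- gauge: Bystander: round steel dial gauge, 60 wide, 22 thick, lying on the cabinet's flat top. Origin: centre of its underside.
- socket_a: Bystander: dark steel socket, 26 wide, 34 high. Origin: centre of its underside.
- socket_b: Bystander: bright steel socket, 20 wide, 26 high. Origin: centre of its underside.
- chuck: Bystander: blue drill chuck, 42 wide, 45 high. Origin: centre of its underside.
- spanner: Bystander: steel spanner 170 long lying on the bench. Origin: centre of the handle's lower side.

How it is judged:
On the way, in this order (a step that is already met when the one before it is completed fails the run):
1. the flap has been pressed in, the catch has let go and the flap has sprung out (value of joint flap above 0.15 rad), for 0.1 s.
2. the flap has been pushed up to its stop or nearly (value of joint flap above 1.5 rad), for 0.2 s.
3. the drawer is pulled fully out (value of joint drawer above 0.1 m), for 0.2 s.
At the end, for the whole second after the job is handed in: The flap stands raised (over 1.5 rad; level is 0.785, the stop 1.9), the drawer is out by more than 100 of its 110 mm with both packs standing in it (tilt under 0.15 rad, moved out with the drawer), and all is at rest (value of joint flap above 1.5 rad and value of joint drawer above 0.1 m and velocity of joint flap below 0.05 rad/s and velocity of joint drawer below 0.05 m/s and angle between each of pack_a, pack_b's own z axis and vertical below 0.15 rad and x of each of pack_a, pack_b in the frame of cabinet below 0.105 m and linear speed of each of pack_a, pack_b below 0.02 m/s); the robot touches nothing.
It fails at once if the flap is pressed harder than 35 N (contact force between any of the fingers, the arm and flap above 35 N).
It fails at once if a battery pack in the drawer tips over (angle between any of pack_a, pack_b's own z axis and vertical above 0.35 rad).
It fails at once if one of the other things is shifted by more than 20 mm (distance of any of spare_pack, cup, gauge, socket_a, socket_b, chuck, spanner from where it was at the start of the episode above 0.02 m).
It also fails if it takes over 61 s, if anything falls off the work surface, if the arm or the gripper's body presses on something with over 40 N, if the wrist force passes 120 N, or if a joint passes its speed limit or range.

## Robot

A 6-joint arm with a two-finger parallel gripper is mounted at the origin on the work surface. World frame = base frame: x ahead of the robot, y to its left, z up, the work surface at z = 0. Lengths are in m, angles in rad, forces in N, time in s.
With the tool pointing down it reaches from about 0.3 to 0.75 m from the base axis. Payload 8.5 kg.
Tool frame: the origin (TCP) lies midway between the tips of the shut fingers; the grasp point (between the pads) lies 19 mm behind it; z points along the fingers, y is the line along which they close (so a half turn about z gives the same grasp; the last joint's range is limited). The gripper opens to 85 mm and grips with 20 to 120 N. Pads are 22 mm wide; open, the fingers measure 114 mm over their backs; the gripper's body (76 mm by 85 mm) begins 54 mm behind the grasp point. The pads swing forward as they close: fully open they stand 13 mm farther back than shut.
Start: joints at [-1.337, 0.381, 1.297, -0, 1.464, -0.215], TCP at [0.239, -0.496, 0.231] pointing down, gripper open.
Joint ranges: [-3.11, 3.11], [-0.89, 2.33], [0.22, 2.48], [-1.42, 4.56], [0.17, 2.85], [-2.88, 2.88]. Speed limits (rad/s): [2.39, 2.39, 3.14, 3.14, 3.14, 3.14].

## Interface

Orientations are given as a unit quaternion [w, x, y, z].
In Python, from cell import manip gives the robot as it stands. The module is installed in compiled form; this text tells all that it offers.
- The arm moves only by the shell command python3 -m jog 'ROWS' [FORCE]. ROWS is text: rows parted by semicolons, each of 7 numbers parted by spaces: the shift along the tool's x, y, z in cm, then the turn, a rotation vector about the tool's x, y, z in rad, then the closure, from 0 (fully open) to 1 (shut). A call has 1 to 20 rows; each row is the pose to reach, as a shift and turn from the pose commanded when the call began, along the tool's axes at that moment; what a row does not reach only later rows make up. A row lasts 1/8 s, in which the tool goes at most 62.5 mm and 10.7 degrees, less where a joint would pass 70% of its speed; a pose out of reach is approached as far as the arm can. A call with a gripper value outside its range is refused whole. The fingers move at their own pace and stop on an object; FORCE is the grip in N (left out, the last holds). Time passes only in rows, so rows that repeat a pose let the fingers close. It gives the time, the measured TCP pose, the force, the opening and the grip force at its end, in the units of the state.
- manip.state(): the state, without advancing time (a new reading comes with each control period).
- manip.get_image(name): name is "scene" or "top" or "wrist"; returns the picture (400x640x3 uint8, blue, green, red); there is no depth.
- manip.calibration(name): a dict with "camera_matrix" (3x3 intrinsics, pixels), "rvec" (rotation vector, rad) and "tvec" (3), from world to camera coordinates, as OpenCV has them. Camera axes: x right, y down, z forward; pixel columns grow to the right and rows downward; lengths in m; the calibration is good to about 2 mm. A picture is of the moment at which its call begins: read the wrist's pose just before it. calibration takes no time and is no camera call; for the wrist camera it gives the pose at the moment of the call.
- manip.sign_off(): hands the job in; it is judged then, once.
Trained networks look in the newest picture that a camera, given by its name, has taken for a name from the list of things; names that differ only in an ending like _2 or _b are one class to them, and where a whole thing is asked for, a point or a joint stands for the part that bears it (a point fixed in the world has none). Each returns a list of dicts, best first, with "p" (0 to 1); they miss things now and then, are a little off and sometimes report something else, mostly with a low value. They report only what shows in the picture. A call takes as long as a camera call.
- manip.look_for(query, camera): "extent" ([left, top, right, bottom] in pixels, round what is visible of it).
The state is a dict: "t": time; "joint_positions": joint angles; "qd": joint speeds; "effort": joint torques, N m; "tcp_pos": TCP position; "eef_rot": TCP orientation; "wrist_force": force on the tool from outside, world axes, zero at the start; "ft_torque": the same for the moment, N m; "grip_width": finger opening in m; "grasp_force": force on a finger pad.
Only numpy, scipy, OpenCV 4.12 (cv2) and the standard library are available. Lean on these libraries where they do the work, as an engineer would, in place of code of your own. Each camera call takes 0.05 s, during which the arm holds its last target. There are 200 camera calls.

## Working session

There is one attempt and no reset: what is moved stays moved. The work goes in short steps, Python scripts to look and compute and a shell command to move; the robot and the scene stay as the last step left them, time stands still between calls to the robot, and variables do not carry over. Pictures are saved under pics/ and viewed, at most 10 in all, crops included, and the job is handed in when it is done.

```bash
mkdir -p pics; python3 - <<'E'
from cell import manip
import cv2,numpy as np
s=manip.state(); print(s)
for n in ["scene","top"]:
    im=manip.get_image(n); cv2.imwrite(f"pics/{n}0.png",im)
    c=manip.calibration(n); print(n,c)
    for q in ["cabinet","flap","flap_press","drawer_fin","gauge","cup","spare_pack"]:
        print(q,[(d['extent'],round(d['p'],2)) for d in manip.look_for(q,n)][:3])
E
```

```text
{'t': 0.0, 'joint_positions': array([-1.33732727e+00,  3.81206941e-01,  1.29824796e+00,  1.26307240e-05,
        1.46362611e+00, -2.15301623e-01]), 'qd': array([ 0.0003152 , -0.00100946, -0.00069072, -0.00047121,  0.00164425,
        0.0003386 ]), 'effort': array([-2.10440994e-03, -4.48468709e+01, -2.31274331e+01, -3.03667184e-04,
        4.84755932e-03, -9.10852748e-06]), 'tcp_pos': array([ 0.23855265, -0.49524747,  0.23071023]), 'eef_rot': array([-7.44202579e-04,  9.74930939e-01,  2.22506428e-01, -4.81427647e-07]), 'wrist_force': array([-0.42737904,  0.60409737, -0.04131515]), 'ft_torque': array([-0.04377189, -0.03547848,  0.0327765 ]), 'grasp_force': 0.0, 'grip_width': 0.08534648222632546}
scene {'camera_matrix': array([[377.40705363,   0.        , 315.52286457],
       [  0.        , 377.40705363, 203.07028322],
       [  0.        ,   0.        ,   1.        ]]), 'rvec': array([ 2.38856323, -0.16563375,  0.09019978]), 'tvec': array([-0.5857432 ,  0.14132289,  0.99636309])}
cabinet [([293.9, 109.5, 431.6, 246.2], 0.82)]
flap [([295.2, 118.9, 380.6, 229.0], 0.95)]
flap_press [([29
[... 176 characters left out ...]
are_pack [([360.6, 240.3, 386.5, 278.4], 0.15)]
top {'camera_matrix': array([[388.45535019,   0.        , 316.82513748],
       [  0.        , 388.45535019, 196.99167293],
       [  0.        ,   0.        ,   1.        ]]), 'rvec': array([ 2.20218829, -2.14992271,  0.13181042]), 'tvec': array([-0.04942354,  0.59155037,  1.05735412])}
cabinet [([196.8, 78.1, 326.8, 205.7], 0.85)]
flap [([209.7, 125.7, 318.5, 202.3], 0.87)]
flap_press [([209.3, 127.8, 320.4, 204.4], 0.93)]
drawer_fin [([208.1, 128.3, 323.2, 204.1], 0.54)]
gauge [([227.1, 89.9, 259.9, 118.5], 0.97)]
cup [([338.2, 137.6, 369.4, 168.3], 0.76)]
spare_pack [([178.6, 147.8, 209.1, 190.4], 0.75), ([197.7, 77.4, 326.0, 205.1], 0.65)]
```

```bash
python3 - <<'E'
import cv2,numpy as np
a=cv2.imread("pics/scene0.png")[80:310,200:520]; b=cv2.imread("pics/top0.png")[50:280,120:440]
cv2.imwrite("pics/c0.png",np.vstack([cv2.resize(a,None,fx=2.3,fy=2.3,interpolation=2)[:,:] ])[:600])
cv2.imwrite("pics/c1.png",cv2.resize(b,None,fx=2.5,fy=2.5,interpolation=2))
E
```

```text
(no output)
```

View pics/c0.png

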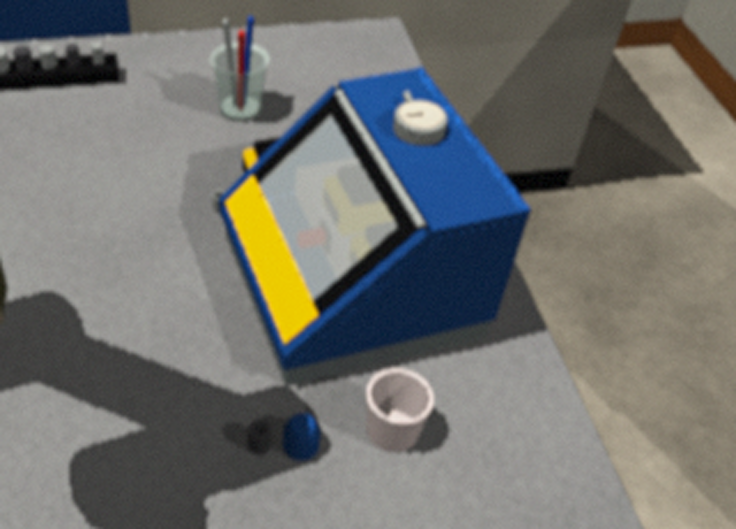

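View pics/c1.png

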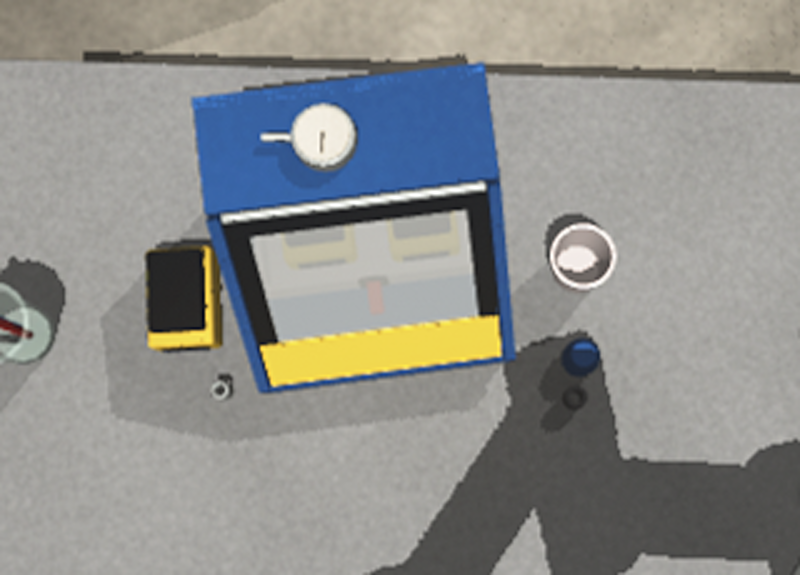

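The pictures show the cabinet with its flap shut. In the top crop the front lower edge runs (262,391)–(513,359) and the back roof edge (192,98)–(485,64). The spare pack and bright socket stand on its left, and the cup, chuck and dark socket on its right. I'll fit the cabinet pose from these corners.

```bash
cat > fit.py <<'E'
import cv2,numpy as np
from cell import manip
from scipy.optimize import least_squares
from scipy.spatial.transform import Rotation as R
def proj(n,P):
    c=manip.calibration(n); return cv2.projectPoints(np.array(P,float).reshape(-1,3),c['rvec'],c['tvec'],c['camera_matrix'],None)[0][:,0]
def ray(n,px,z):
    c=manip.calibration(n); Rm=cv2.Rodrigues(c['rvec'])[0]; o=-Rm.T@c['tvec']
    d=Rm.T@np.linalg.inv(c['camera_matrix'])@[px[0],px[1],1]; return o+d*(z-o[2])/d[2]
def T(p,P): 
    P=np.array(P,float).reshape(-1,3); q=R.from_euler('z',p[2]).apply(P); return q+[p[0],p[1],0]
E
python3 - <<'E'
from fit import *
t=[((192,98),(.27,.14,.22)),((485,64),(.27,-.14,.22)),((262,391),(0,.14,.065)),((513,359),(0,-.14,.065)),((207,215),(.153,.14,.22)),((498,180),(.153,-.14,.22))]
s=[((422,70),(.27,.14,.22)),((528,210),(.27,-.14,.22)),((287,360),(0,-.14,.065)),((222,197),(0,.14,.065)),((337,85),(.153,.14,.22)),((425,232),(.153,-.14,.22))]
tp=np.array([a for a,_ in t])/2.5+[120,50]; sp=np.array([a for a,_ in s])/2.3+[200,80]
f=lambda p: np.r_[(proj("top",T(p,[b for _,b in t]))-tp).ravel(),(proj("scene",T(p,[b for _,b in s]))-sp).ravel()]
r=least_squares(f,[.6,.1,0],loss='soft_l1'); print(r.x,np.round(r.fun if 0 else f(r.x),1).reshape(-1,2).tolist())
for n,P in dict(press=(.0256,0,.0906),hinge=(.15,0,.215),edge=(.0043,0,.0693),fin=(.07,0,.1),finout=(-.04,0,.1)).items(): print(n,T(r.x,P))
E=[("gauge",(323,135),.24),("spare",(180,290),.06),("cup",(582,255),.07),("chuck",(581,357),.045),("sockA",(573,398),.034),("sockB",(221,388),.026),("front?",(0,0),0)]
for n,p,z in E[:-1]: 
    w=ray("top",np.array(p)/2.5+[120,50],z); print(n,w, R.from_euler('z',-r.x[2]).apply(w-[r.x[0],r.x[1],0]))
E
```

```text
[0.57874379 0.07848056 0.15044917] [[0.3, -1.0], [0.4, -0.9], [-1.5, -0.2], [1.0, -0.3], [-0.9, 0.2], [1.4, 0.0], [-0.5, -1.0], [0.3, 0.7], [-2.5, -0.9], [-2.0, 0.6], [-1.2, -1.4], [1.0, 0.2]]
press [[0.60405461 0.08231755 0.0906    ]]
hinge [[0.72704937 0.1009629  0.215     ]]
edge [[0.58299522 0.07912506 0.0693    ]]
fin [[0.64795306 0.08897232 0.1       ]]
finout [[0.53919564 0.07248527 0.1       ]]
gauge [0.78290093 0.12942062 0.24      ] [0.20948596 0.0197651  0.24      ]
spare [0.66618071 0.30840018 0.06      ] [0.12091008 0.21421717 0.06      ]
cup [ 0.71483606 -0.13024456  0.07      ] [ 0.10327076 -0.22676515  0.07      ]
chuck [ 0.60526966 -0.13337835  0.045     ] [-0.00552766 -0.21344148  0.045     ]
sockA [ 0.56028889 -0.12625211  0.034     ] [-0.04893222 -0.19965392  0.034     ]
sockB [0.56247368 0.26714996 0.026     ] [0.01219187 0.18897676 0.026     ]
```

```bash
cat >> fit.py <<'E'
CAB=[.5787,.0785,.1504]
def go(P,slant=30,cab=CAB):
    s=manip.state(); q=s['eef_rot']; R0=R.from_quat(np.r_[q[1:],q[0]])
    a=np.radians(slant); M=np.array([[np.cos(a),0,np.sin(a)],[0,-1,0],[np.sin(a),0,-np.cos(a)]])
    Rt=R.from_euler('z',cab[2])*R.from_matrix(M)
    d=R0.inv().apply(T(cab,P)[0]-s['tcp_pos'])*100
    return np.round(np.r_[d,(R0.inv()*Rt).as_rotvec()],2)
def where(cab=CAB):
    s=manip.state(); return np.round(R.from_euler('z',-cab[2]).apply(s['tcp_pos']-[cab[0],cab[1],0]),4)
E
python3 -c "
from fit import *
print(go((-.045,0,.161)))
manip.get_image('scene');manip.get_image('top')
for n in ['scene','top']: print(manip.look_for('spanner',n)[:2])"
```

```text
[ 51.24 -38.29   7.03  -0.08   0.52   0.29]
[{'extent': [190.9, 364.4, 266.1, 398.5], 'p': 0.6}]
[{'extent': [416.5, 258.5, 455.3, 315.8], 'p': 0.6}, {'extent': [176.7, 144.6, 206.9, 192.1], 'p': 0.56}]
```

```bash
python3 -m jog '51.2 -38.3 7 -0.08 0.52 0.29 1;51.2 -38.3 7 -0.08 0.52 0.29 1;51.2 -38.3 7 -0.08 0.52 0.29 1;51.2 -38.3 7 -0.08 0.52 0.29 1;51.2 -38.3 7 -0.08 0.52 0.29 1;51.2 -38.3 7 -0.08 0.52 0.29 1;51.2 -38.3 7 -0.08 0.52 0.29 1;51.2 -38.3 7 -0.08 0.52 0.29 1;51.2 -38.3 7 -0.08 0.52 0.29 1;51.2 -38.3 7 -0.08 0.52 0.29 1;51.2 -38.3 7 -0.08 0.52 0.29 1;51.2 -38.3 7 -0.08 0.52 0.29 1;51.2 -38.3 7 -0.08 0.52 0.29 1;51.2 -38.3 7 -0.08 0.52 0.29 1' 40
python3 -c "
from fit import *
print(where(),go((-.045,0,.161)))
im=manip.get_image('wrist'); cv2.imwrite('pics/w1.png',im)
C=CAB
for P in [(0,.14,.065),(0,-.14,.065),(.004,.125,.069),(.004,-.125,.069),(.043,.125,.108),(.043,-.125,.108),(.15,.125,.215),(.15,-.125,.215)]: print(P,proj('wrist',T(C,P)).round(1))"
```

```text
t: 2.75
tcp_pos: [0.5336, 0.0706, 0.1615]
eef_rot: [-0.018, 0.963, 0.072, 0.259]
wrist_force: [1.2, -0.7, 0.7]
grip_width: -0.0
grasp_force: 0.0
[-0.0458 -0.0011  0.1615] [ 0.04 -0.11  0.09  0.   -0.    0.  ]
(0, 0.14, 0.065) [[165.8 206.7]]
(0, -0.14, 0.065) [[481.4 206.7]]
(0.004, 0.125, 0.069) [[181.1 201.4]]
(0.004, -0.125, 0.069) [[466.3 201.4]]
(0.043, 0.125, 0.108) [[162.  142.6]]
(0.043, -0.125, 0.108) [[485.2 142.7]]
(0.15, 0.125, 0.215) [[  68.5 -146.3]]
(0.15, -0.125, 0.215) [[ 578.3 -145.2]]
```

View pics/w1.png

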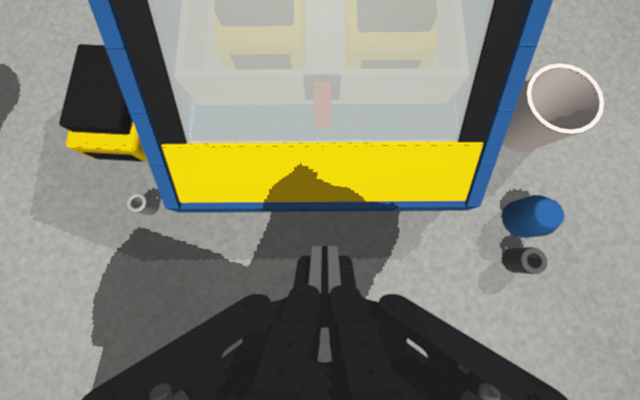

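The wrist view agrees with the model to about 2 px: the strip's upper edge runs (162,144)–(483,142). The fingers are centred at column 324. Next I approach along the flap's normal.

```bash
python3 -m jog '0.65 -0.1 2.4 0 0 0 1;1.3 -0.1 4.8 0 0 0 1;1.8 -0.1 6.9 0 0 0 1;2.2 -0.1 8.2 0 0 0 1;2.35 -0.1 8.7 0 0 0 1;2.35 -0.1 8.7 0 0 0 1' ; python3 -c "
from fit import *
print(where(),manip.state()['wrist_force'])"
```

```text
t: 3.55
tcp_pos: [0.5967, 0.082, 0.0979]
eef_rot: [-0.019, 0.963, 0.073, 0.258]
wrist_force: [-0.1, -0.1, -0.8]
grip_width: 0.0001
grasp_force: 0.0
[0.0183 0.0008 0.0979] [-0.10705899 -0.13261957 -0.77331536]
```

```bash
for i in 1; do python3 -m jog '0.1 0 0.3 0 0 0 1;0.18 0 0.65 0 0 0 1;0.24 0 0.9 0 0 0 1;0.29 0 1.1 0 0 0 1;0.34 0 1.25 0 0 0 1;0.34 0 1.25 0 0 0 1'; done
```

```text
t: 4.3
tcp_pos: [0.606, 0.0836, 0.0889]
eef_rot: [-0.019, 0.963, 0.073, 0.259]
wrist_force: [-2.9, -0.2, 3.0]
grip_width: 0.0001
grasp_force: 2.2
```

```bash
python3 -m jog '0.03 0 0.1 0 0 0 1;0.05 0 0.2 0 0 0 1;0.05 0 0.2 0 0 0 1'
```

```text
t: 4.68
tcp_pos: [0.6075, 0.0838, 0.0875]
eef_rot: [-0.019, 0.963, 0.073, 0.259]
wrist_force: [-2.8, -0.9, 5.3]
grip_width: 0.0001
grasp_force: 2.7
```

```bash
python3 -m jog '0.03 0 0.1 0 0 0 1;0.05 0 0.2 0 0 0 1;0.05 0 0.2 0 0 0 1'
```

```text
t: 5.05
tcp_pos: [0.609, 0.0841, 0.0861]
eef_rot: [-0.019, 0.963, 0.073, 0.259]
wrist_force: [-1.6, 0.8, 5.6]
grip_width: -0.0
grasp_force: 2.6
```

```bash
python3 -m jog '0.03 0 0.1 0 0 0 1;0.05 0 0.2 0 0 0 1;0.05 0 0.2 0 0 0 1'
```

```text
t: 5.42
tcp_pos: [0.6105, 0.0843, 0.0847]
eef_rot: [-0.019, 0.963, 0.073, 0.259]
wrist_force: [-1.7, 0.9, 5.4]
grip_width: -0.0001
grasp_force: 2.3
```

```bash
python3 -m jog '0.02 0 0.07 0 0 0 1;0.04 0 0.15 0 0 0 1;0.04 0 0.15 0 0 0 1'
```

```text
t: 5.8
tcp_pos: [0.6116, 0.0844, 0.0837]
eef_rot: [-0.019, 0.963, 0.073, 0.259]
wrist_force: [-2.6, 0.5, 5.5]
grip_width: -0.0004
grasp_force: 2.6
```

```bash
python3 -m jog '0.02 0 0.07 0 0 0 1;0.04 0 0.15 0 0 0 1;0.04 0 0.15 0 0 0 1'
```

```text
t: 6.18
tcp_pos: [0.6127, 0.0846, 0.0828]
eef_rot: [-0.018, 0.963, 0.073, 0.259]
wrist_force: [-4.0, -0.3, 7.2]
grip_width: -0.0
grasp_force: 3.6
```

```bash
python3 -m jog '0.02 0 0.07 0 0 0 1;0.02 0 0.1 0 0 0 1;0.02 0 0.1 0 0 0 1'
```

```text
t: 6.55
tcp_pos: [0.6131, 0.0847, 0.0824]
eef_rot: [-0.018, 0.963, 0.073, 0.259]
wrist_force: [-8.7, -0.8, 13.2]
grip_width: 0.0
grasp_force: 7.3
```

```bash
python3 -m jog '0.02 0 0.07 0 0 0 1;0.02 0 0.1 0 0 0 1;0.02 0 0.1 0 0 0 1'
```

```text
t: 6.92
tcp_pos: [0.6134, 0.0848, 0.0821]
eef_rot: [-0.018, 0.963, 0.073, 0.259]
wrist_force: [-14.2, -1.9, 19.5]
grip_width: -0.0001
grasp_force: 11.4
```

The force has jumped to 24 N, so this is the firm stop. I'll withdraw now.

```bash
python3 -m jog '-0.8 0 -3 0 0 0 1;-2.1 0 -8 0 0 0 1;-3.6 0 -14 0 0 0 1;-5.2 0 -19.4 0 0 0 1;-5.2 0 -19.4 0 0 0 1;-5.2 0 -19.4 0 0 0 1;-5.2 0 -19.4 0 0 0 1;-5.2 0 -19.4 0 0 0 1;-5.2 0 -19.4 0 0 0 1;-5.2 0 -19.4 0 0 0 1;-5.2 0 -19.4 0 0 0 1'
python3 - <<'E'
from fit import *
print(where())
a=manip.get_image('scene')
print(manip.look_for('flap','scene')[:1])
for th in [0,.6,.785,1.0]:
    ph=th-.785; ex,ez=.15-.206*np.cos(ph),.215+.206*np.sin(ph)
    print(th,ex.round(3),ez.round(3),proj('scene',T(CAB,[(ex,.125,ez),(ex,-.125,ez)])).round(1).tolist())
cv2.imwrite('pics/s2.png',cv2.resize(a[60:300,200:500],None,fx=2.5,fy=2.5,interpolation=2))
E
```

```text
t: 8.3
tcp_pos: [0.4731, 0.0636, 0.2224]
eef_rot: [-0.019, 0.963, 0.073, 0.258]
wrist_force: [0.8, 0.5, 0.3]
grip_width: 0.0
grasp_force: 0.0
[-0.1066  0.0011  0.2224]
[{'extent': [271.7, 121.4, 381.8, 204.0], 'p': 0.82}]
0 0.004 0.069 [[297.1, 168.1], [322.1, 229.9]]
0.6 -0.052 0.177 [[276.8, 142.9], [300.6, 206.4]]
0.785 -0.056 0.215 [[274.8, 132.0], [299.0, 195.6]]
1.0 -0.051 0.259 [[275.5, 118.0], [300.8, 181.3]]
```

View pics/s2.png

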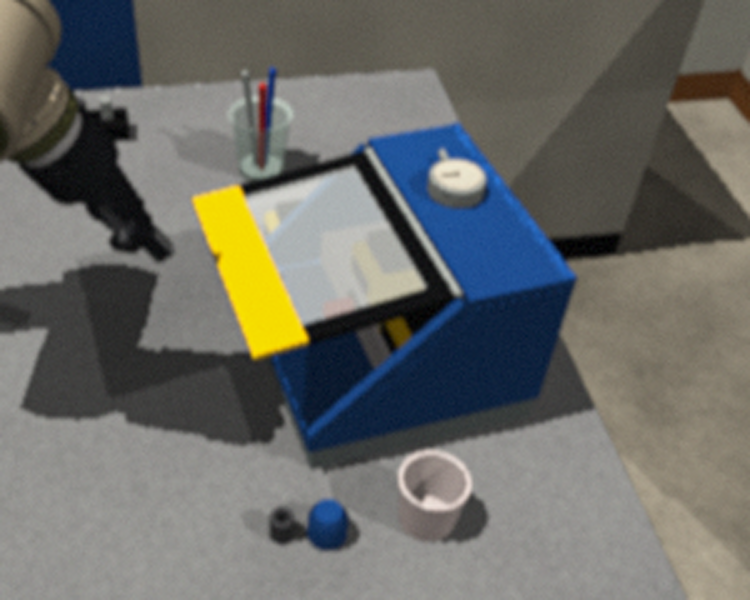

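The flap has sprung to about 0.65 rad: its free edge runs (195,198)–(254,357) in the crop and nothing else has moved. Next I go under the edge and push it up.

```bash
python3 - <<'E'
from fit import *
print('pre',go((-.072,0,.135)))
tx=np.array([.866,.5]);tz=np.array([.5,-.866]); p0=np.array([-.072,.135])
for th in np.r_[.6:1.81:.1]:
    f=th-.785; E=np.array([.15-.206*np.cos(f),.215+.206*np.sin(f)])-.008*np.array([np.sin(f),np.cos(f)])
    P=E+.035*tz-.011*tx; d=P-p0; print(round(th,2),P.round(3),(100*np.array([d@tx,d@tz])).round(1))
E
```

```text
pre [-1.38  0.09  9.3   0.   -0.    0.  ]
0.6 [-0.043  0.133] [2.4 1.6]
0.7 [-0.047  0.154] [ 3.1 -0.4]
0.8 [-0.048  0.174] [ 4.  -2.2]
0.9 [-0.048  0.195] [ 5.1 -4. ]
1.0 [-0.045  0.215] [ 6.4 -5.6]
1.1 [-0.04   0.235] [ 7.8 -7.1]
1.2 [-0.034  0.255] [ 9.3 -8.5]
1.3 [-0.025  0.274] [11.  -9.7]
1.4 [-0.015  0.292] [ 12.8 -10.7]
1.5 [-0.003  0.308] [ 14.7 -11.5]
1.6 [0.011 0.324] [ 16.6 -12.2]
1.7 [0.026 0.338] [ 18.6 -12.6]
1.8 [0.042 0.35 ] [ 20.7 -12.9]
```

```bash
python3 -m jog '-1.4 0.1 3 0 0 0 1;-1.4 0.1 6.5 0 0 0 1;-1.4 0.1 9.3 0 0 0 1;-1.4 0.1 9.3 0 0 0 1' && python3 -m jog '1.3 0 0.5 0 0 0 1;2.4 0 0.7 0 0 0 1;3.1 0 -0.4 0 0 0 1;4 0 -2.2 0 0 0 1;5.1 0 -4 0 0 0 1;6.4 0 -5.6 0 0 0 1;7.8 0 -7.1 0 0 0 1;9.3 0 -8.5 0 0 0 1;9.3 0 -8.5 0 0 0 1'
python3 - <<'E'
from fit import *
print(where()); cv2.imwrite('pics/s3.png',cv2.resize(manip.get_image('scene')[30:270,200:500],None,fx=2.5,fy=2.5,interpolation=2))
E
```

```text
t: 8.9
tcp_pos: [0.5071, 0.0678, 0.1335]
eef_rot: [-0.019, 0.963, 0.073, 0.257]
wrist_force: [-0.1, -0.2, -0.2]
grip_width: 0.0
grasp_force: 0.0
t: 10.02
tcp_pos: [0.5457, 0.0735, 0.2573]
eef_rot: [-0.018, 0.962, 0.073, 0.261]
wrist_force: [-0.2, 0.1, -0.0]
grip_width: 0.0
grasp_force: 0.0
[-0.0334  0.      0.2573]
```

View pics/s3.png

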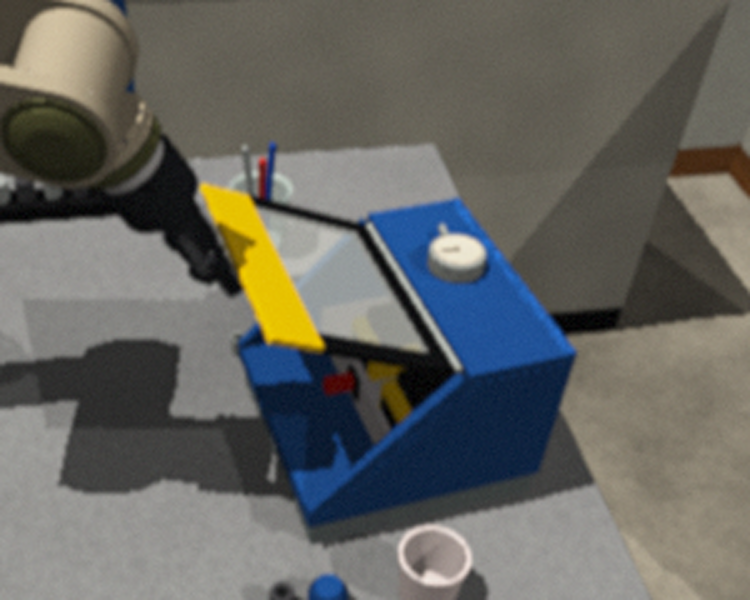

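The flap has followed and now stands at about 1.15 rad, with its edge at (203,187)–(265,340) and the fingers under its middle. I continue on to about 1.8.

```bash
python3 -m jog '1.7 0 -1.2 0 0 0 1;3.5 0 -2.2 0 0 0 1;5.4 0 -3 0 0 0 1;7.3 0 -3.7 0 0 0 1;9.3 0 -4.1 0 0 0 1;11.4 0 -4.4 0 0 0 1;11.8 0 -4.4 0 0 0 1;11.8 0 -4.4 0 0 0 1'
python3 - <<'E'
from fit import *
print(where()); cv2.imwrite('pics/s4.png',cv2.resize(manip.get_image('scene')[10:250,200:500],None,fx=2.5,fy=2.5,interpolation=2))
for th in [1.5,1.6,1.7,1.8,1.9]:
    ph=th-.785; ex,ez=.15-.206*np.cos(ph),.215+.206*np.sin(ph)
    print(th,((proj('scene',T(CAB,[(ex,.125,ez),(ex,-.125,ez)]))-[200,10])*2.5).round().tolist())
E
```

```text
t: 11.08
tcp_pos: [0.6236, 0.0859, 0.3512]
eef_rot: [-0.019, 0.963, 0.073, 0.258]
wrist_force: [-0.9, 0.4, 0.2]
grip_width: -0.0002
grasp_force: 0.0
[0.0455 0.0006 0.3512]
1.5 [[228.0, 185.0], [304.0, 338.0]]
1.6 [[242.0, 170.0], [322.0, 320.0]]
1.7 [[257.0, 155.0], [341.0, 304.0]]
1.8 [[274.0, 141.0], [362.0, 288.0]]
1.9 [[292.0, 129.0], [384.0, 274.0]]
```

View pics/s4.png

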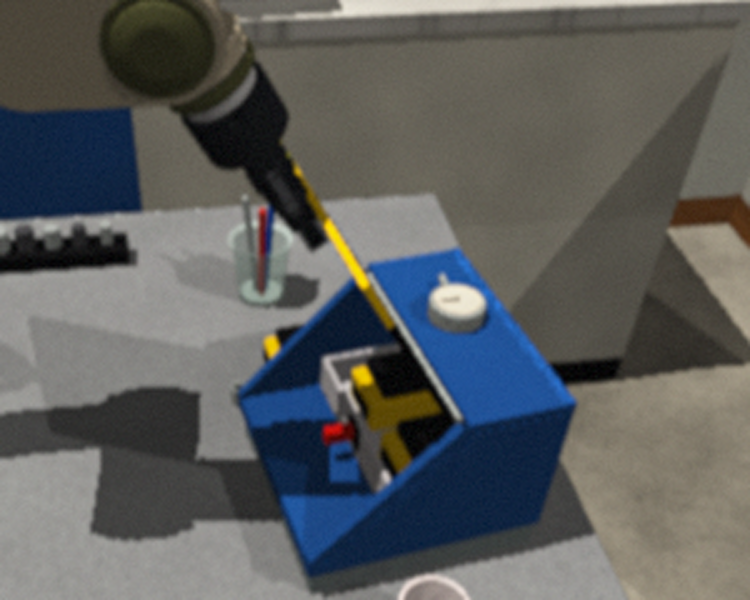

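The flap is edge-on and near 1.8 rad, the fin is visible at (337,432), and the packs are standing. I back off, open the fingers and approach the fin.

```bash
python3 -m jog '-3 0 0 0 0 0 1;-7 0 0 0 0 0 1;-10.4 0 0 0 0 0 0.6;-10.4 0 4 0 0 0 0.4;-10.4 0 9 0 0 0 0.4;-10.4 0 14 0 0 0 0.4;-10.4 0 16 0 0 0 0.4;-10.4 0 16 0 0 0 0.4;-10.4 0 16 0 0 0 0.4'
python3 - <<'E'
from fit import *
print(where(),go((.0795,0,.0835)))
P=proj('wrist',T(CAB,[(.063,.007,.109),(.063,-.007,.109),(.099,.007,.109),(.099,-.007,.109)])).round(1).tolist();print(P)
cv2.imwrite('pics/w5.png',manip.get_image('wrist')); print(manip.look_for('drawer_fin','wrist')[:2])
E
```

```text
t: 12.25
tcp_pos: [0.6139, 0.0839, 0.1626]
eef_rot: [-0.018, 0.963, 0.073, 0.259]
wrist_force: [0.0, -0.0, 0.7]
grip_width: 0.0514
grasp_force: 0.0
[3.560e-02 1.000e-04 1.626e-01] [-0.17 -0.01  9.04  0.   -0.    0.  ]
[[315.8, 221.7], [334.9, 221.7], [316.1, 174.3], [334.6, 174.4]]
[{'extent': [165.8, 19.9, 477.7, 226.2], 'p': 0.89}]
```

View pics/w5.png

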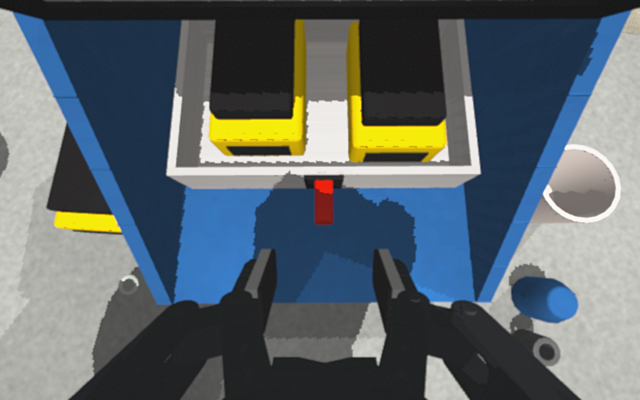

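The fin spans columns 314–333 and rows 178–224. That matches the prediction and is centred between the fingers, with the flap well clear above. I advance and pinch it.

```bash
python3 -m jog '-0.3 0 3 0 0 0 0.4;-0.3 0 6 0 0 0 0.4;-0.3 0 8.2 0 0 0 0.4;-0.3 0 9 0 0 0 0.4;-0.3 0 9 0 0 0 0.4;-0.3 0 9 0 0 0 1;-0.3 0 9 0 0 0 1;-0.3 0 9 0 0 0 1;-0.3 0 9 0 0 0 1;-0.3 0 9 0 0 0 1;-0.3 0 9 0 0 0 1;-0.3 0 9 0 0 0 1' 40
python3 -c "
from fit import *
print(where(),go((-.035,0,.0835)))"
```

```text
t: 13.85
tcp_pos: [0.6561, 0.0907, 0.0832]
eef_rot: [-0.019, 0.963, 0.074, 0.259]
wrist_force: [-3.6, 2.8, 5.8]
grip_width: 0.0134
grasp_force: 39.7
[0.0783 0.0005 0.0832] [-9.79  0.03 -5.71  0.   -0.    0.  ]
```

```bash
python3 -m jog '-0.3 0 -0.2 0 0 0 1;-0.9 0 -0.5 0 0 0 1;-1.6 0 -0.9 0 0 0 1;-2.4 0 -1.4 0 0 0 1;-3.2 0 -1.85 0 0 0 1;-4 0 -2.3 0 0 0 1;-4.8 0 -2.75 0 0 0 1;-5.6 0 -3.25 0 0 0 1;-6.4 0 -3.7 0 0 0 1;-7.2 0 -4.15 0 0 0 1;-7.9 0 -4.55 0 0 0 1;-8.5 0 -4.9 0 0 0 1;-9 0 -5.2 0 0 0 1;-9.3 0 -5.35 0 0 0 1;-9.45 0 -5.45 0 0 0 1;-9.45 0 -5.45 0 0 0 1;-9.45 0 -5.45 0 0 0 1'
python3 - <<'E'
from fit import *
print(where())
cv2.imwrite('pics/s6.png',cv2.resize(manip.get_image('scene')[10:250,200:500],None,fx=2.5,fy=2.5,interpolation=2))
E
```

```text
t: 15.98
tcp_pos: [0.5487, 0.0737, 0.0831]
eef_rot: [-0.018, 0.963, 0.073, 0.26]
wrist_force: [-1.0, 2.5, 8.9]
grip_width: 0.0135
grasp_force: 40.7
[-0.0304 -0.0003  0.0831]
```

View pics/s6.png

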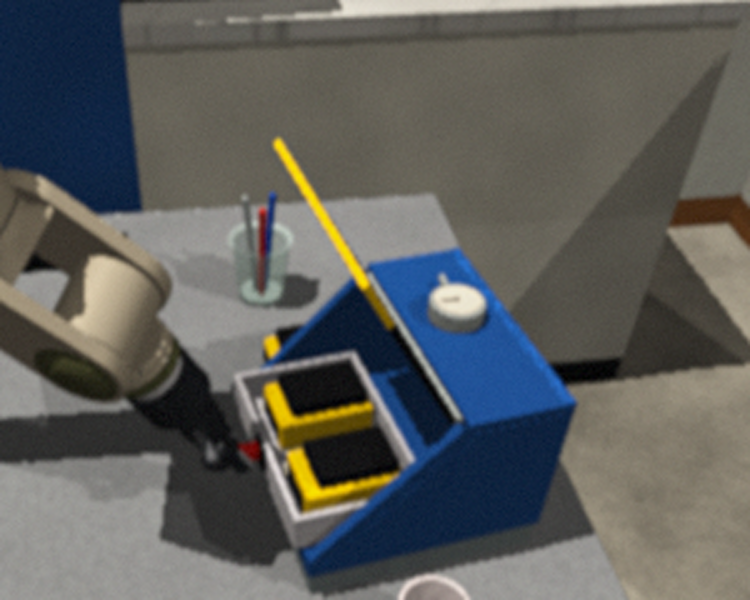

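The drawer is out about 108 mm with both packs standing, and the flap is up with its edge corner at (278,143). I pull 2 mm more, then release and back off.

```bash
python3 -m jog '-0.1 0 -0.05 0 0 0 1;-0.2 0 -0.1 0 0 0 1;-0.2 0 -0.1 0 0 0 1' && python3 -m jog '0 0 0 0 0 0 0.4;0 0 0 0 0 0 0.4;0 0 0 0 0 0 0.4;0 0 0 0 0 0 0.4;0 0 -2 0 0 0 0.4;0 0 -5 0 0 0 0.4;0 0 -9 0 0 0 0.4;0 0 -13 0 0 0 0.4;0 0 -13 0 0 0 0.4;0 0 -13 0 0 0 0.4'
python3 - <<'E'
from fit import *
print(where())
print(proj('wrist',T(CAB,[(-.047,.0,.109),(-.011,0,.109),(-.011,.118,.109),(-.011,-.118,.109)])).round(1).tolist())
w=manip.get_image('wrist');s=manip.get_image('scene')[40:260,220:440]
cv2.imwrite('pics/w7.png',np.hstack([cv2.resize(w,(480,300)),cv2.resize(s,(300,300))]))
E
```

```text
t: 16.4
tcp_pos: [0.5474, 0.0735, 0.0832]
eef_rot: [-0.018, 0.963, 0.073, 0.26]
wrist_force: [5.1, 7.5, 4.5]
grip_width: 0.013
grasp_force: 40.0
t: 17.65
tcp_pos: [0.4818, 0.0638, 0.1939]
eef_rot: [-0.019, 0.963, 0.073, 0.258]
wrist_force: [0.2, 0.5, -0.2]
grip_width: 0.0512
grasp_force: 0.0
[-0.098   0.      0.1939]
[[325.1, 198.2], [325.2, 157.8], [190.2, 157.6], [459.9, 158.0]]
```

View pics/w7.png

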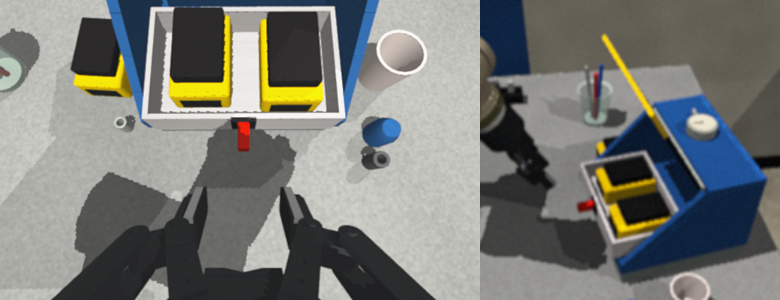

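The drawer is at its stop: the fin end is at row 201 against 198 predicted for 110 mm out. The packs are upright, the flap is raised, the bystanders haven't moved and the gripper is clear.

```bash
python3 -c "
from cell import manip
print(manip.sign_off())"
```

```text
the job is handed in; nothing more can be done
None
```

The job is handed in at about 18 s: the flap was pressed in with about 24 N and pushed up to about 1.8 rad, and the drawer is out to its stop with both packs standing and nothing else seen to move; the hand-in returned no verdict.

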